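Check the stop of a trolley brake lever

ROBOT

A 6-joint arm with a two-finger parallel gripper is mounted at the origin on a cart in front of the work surface, level with it; the furniture and walls round the work are solid. World frame = base frame: x ahead of the robot, y to its left, z up, the work surface at z = 0. Lengths are in mm, angles in degrees, forces in N, time in s.
With the tool pointing down it reaches from about 300 to 850 mm from the base axis. Payload 4.2 kg.
Tool frame: the origin (TCP) lies between the finger pads; the fingertips stand 19 mm ahead of it and the grasp point (between the pads) is the TCP; z points along the fingers, x is the direction in which the jaws open and shut, and the axes are right-handed (so a half turn about z gives the same grasp; the last joint's range is limited). The gripper opens to 91 mm and grips with 3 to 60 N. Pads are 32 mm wide; open, the fingers measure 118 mm over their backs; the gripper's body (76 mm by 178 mm) begins 60 mm behind the grasp point.
Start: joints at [-65.947, 18.312, 89.639, -0, 72.044, -1.146], TCP at [244.816, -520.295, 232.976] pointing down, gripper open.
Joint ranges: [-177.97, 177.97], [-48.28, 115.42], [12.27, 149.76], [-77.06, 257.06], [2.81, 150.46], [-146.56, 146.56]. Speed limits (degrees/s): [147.25, 147.25, 180, 180, 180, 180].

INTERFACE

Orientations are given as [roll, pitch, yaw] about the fixed x, y, z axes, in that order (R = Rz(yaw) Ry(pitch) Rx(roll)).
In Python, from workcell import sensors, grab_frame, env gives the robot as it stands.
- The arm moves only by the tool servo_tool, never from a script. Its argument "motion" is one flat list of numbers, 7 for each row, row after row: the shift along the world's x, y, z in mm, then the turn, a rotation vector about the world's x, y, z in rad, then the opening in per cent of the stroke, from 0 (shut) to 100 (fully open). In form: [x, y, z, rx, ry, rz, grip, x, y, z, rx, ry, rz, grip, ...]. A call has 1 to 10 rows; each row shifts and turns the commanded pose from where the row before left it; what a row does not reach is not made up. A row lasts 1/12 s, in which the tool goes at most 41.7 mm and 7.16 degrees, less where a joint would pass 70% of its speed; a pose out of reach is approached as far as the arm can. A call with a gripper value outside its range is refused whole. The fingers move at their own pace and stop on an object; "newtons" is the grip in N (left out, the last holds). Time passes only in rows, so rows that do not move let the fingers close. It gives the time, the measured TCP pose, the force and the opening at its end, in the units of the state.
- sensors.state(): the state, without advancing time (a new reading comes with each control period).
- grab_frame(name): name is "scene" or "top" or "wrist"; returns a dict with "image" (420x560x3 uint8, red, green, blue), "depth" (420x560 float32, mm along the optical axis (not along the pixel's ray), 0 where there is no reading), "fx", "fy", "cx", "cy" (pixels), "extrinsics" (4x4, takes a point from camera to world coordinates); the wrist camera has in their place "T_tool_cam" (4x4, takes a point from camera to tool coordinates, whose origin is the TCP and whose axes are the tool frame's). Camera axes: x right, y up, looking along -z (the intrinsics and any distortion apply to the point x, -y, -z); pixel columns grow to the right and rows downward; lengths in mm; the calibration is good to about 2 mm. The wrist camera is an equidistant fisheye: a pixel r from the principal point sees the ray r / f radians off the axis. A picture is of the moment at which its call begins: read the wrist's pose just before it.
- env.job_done(): hands the job in, once; it reports no verdict.
The state is a dict: "time_s": time; "qpos": joint angles; "qvel": joint speeds; "effort": joint torques, N m; "ee_pos": TCP position; "ee_rot": TCP orientation; "force": force on the tool from outside, world axes, zero at the start; "torque": the same for the moment, N m; "gripper_width": finger opening in mm.
Only numpy, scipy, OpenCV 4.12 (cv2) and the standard library are available. Lean on these libraries where they do the work, as an engineer would, in place of code of your own. Each camera call takes 0.05 s, during which the arm holds its last target.

TASK

Check the brake lever of the sample trolley, the longer of the two hand levers: with the backs of your shut fingers press it in towards its bar until it comes up against its stop, wait a second, and let it spring all the way back out. Then press it in to the stop again and finish while holding it there, so that the gap left between lever and bar can be measured. Grip nothing, do not force the lever, and touch neither the bar nor the short lever nor the small things standing around.

Things in the scene. Friction and masses are not known exactly. Their poses are not given: they have to be found in the camera images.
- long_stand: Handle with the long lever: aluminium plate 90 x 270 x 8 mm fixed on the bench, on it a U-shaped steel tube 22 mm thick; its level bar runs along the stand's y (115 mm either way) at x = 0, z = 110 mm. Origin: centre of the plate's underside, z up. The lever lies on the -x side, facing the robot; pressing it in means pushing about along +x.
- long_grip: The black rubber grip on the bar behind the long lever, radius 15 to 17 mm, 136 mm long, axis along the stand's y; origin at its middle (stand x = 0, y = -20, z = 110 mm). Not to be touched.
- long_pivot (a point): The long lever's upright pivot pin, fixed on the stand at x = -32, y = +62, z = 110 mm, in a black clamp fork that rises to z = 128 mm. From it the lever runs towards the stand's -y.
- long_press (a point): Where to press the long lever: middle of its outer face, 110 mm from the pivot; moves with the lever. Plain dark metal blade, 10 mm thick, 18 mm tall (z 101 to 119 mm), 150 mm from pivot to tip, ball of radius 10 mm at the tip; at rest it leans 0.34 rad away from the bar. Site axes: x square to the blade, into it (pressing direction); -y along the blade to the tip.
- long_lever (a joint): Long lever's angle, rad: 0 at rest (fully out), growing as pressed in, 0.34 at its firm stop, parallel to the bar, 12 mm clear of the grip. A spring pushes back about 3 N at the press point at rest, 8 N just before the stop; beyond it the force rises steeply. It springs back out by itself. More than 40 N is forcing it.
- short_stand: The other handle, alike in everything but its lever, which is 80 mm long instead of 150 mm. Same frame as the long one. The two stands stand side by side, either one on the left, each turned a little.
- short_lever (a joint): Angle of the short lever, rad: 0 at rest, 0.34 fully in. To be left alone.
- vial_front: Small capped vial, 24 mm across and 52 mm tall, loose, standing in front of the long lever's pivot end. Origin: centre of its underside.
- vial_back: Small capped vial, 24 mm across and 52 mm tall, loose, standing behind the long lever's bar. Origin: centre of its underside.
- label_roll: White roll of labels, 62 mm across and 36 mm tall, loose, lying in front of the short lever's handle. Origin: centre of its underside.
- timer: Small white timer, 58 x 62 x 20 mm, loose, near the front edge of the bench between the stands. Origin: centre of its underside.

How it is judged:
By the outcome, as a careful person would: the job done as asked, in the order asked, and still so for the second after the job is handed in, while the arm keeps its last pose, push and grip.
It also fails if it takes over 40 s, if anything falls off the work surface, if the arm or the gripper's body presses on something with over 40 N, if the wrist force passes 120 N, or if a joint passes its speed limit or range.

## Working session

There is one attempt and no reset: what is moved stays moved. The work goes in short steps, Python scripts to look and compute and a tool call to move; the robot and the scene stay as the last step left them, time stands still between calls to the robot, and variables do not carry over. Pictures are saved under pics/ and viewed, and the job is handed in when it is done.

Besides the shell and the picture viewer there is one more tool, called after "Call:" as name(argument=value, ...), one argument or row to a line, values as JSON. servo_tool: Moves the arm, as the interface text tells. Its arguments: {"type":"object","properties":{"motion":{"type":"array"},"newtons":{"type":"number"}},"required":["motion"]}

```bash
mkdir -p pics
python3 - <<'E'
from workcell import sensors, grab_frame
import cv2, numpy as np
s=sensors.state(); print(s)
for n in ("scene","top"):
    f=grab_frame(n); cv2.imwrite(f"pics/{n}0.png",f["image"][:,:,::-1]); np.savez(f"{n}0.npz",**f)
    print(n,f["fx"],f["fy"],f["cx"],f["cy"],np.round(f["extrinsics"],3).tolist(),f.keys())
E
```

```text
{'time_s': 0.0, 'qpos': array([-6.59468344e+01,  1.83505647e+01,  8.97044939e+01,  7.27804363e-04,
        7.20433925e+01, -1.14830547e+00]), 'qvel': array([ 0.11884405, -0.02074243, -0.02357409,  0.08884682,  0.03307292,
        0.05917466]), 'effort': array([-2.37972141e-03, -4.12466919e+01, -2.31980306e+01,  7.24155921e-02,
        4.56236035e-02, -1.54168138e-04]), 'ee_pos': array([ 244.6329642 , -519.8609327 ,  232.14399296]), 'ee_rot': array([-1.79997335e+02,  9.84175167e-02, -6.47987516e+01]), 'force': array([0.11890393, 0.37655764, 0.32839344]), 'torque': array([-0.0043799 ,  0.05640693, -0.02642826]), 'gripper_width': 91.68759459998039}
scene 457.22482114120584 457.22482114120584 275.70019549857557 209.45355378586902 [[0.573, 0.322, -0.754, -209.801], [-0.819, 0.236, -0.522, -521.148], [0.009, 0.917, 0.399, 495.316], [0.0, 0.0, 0.0, 1.0]] dict_keys(['image', 'depth', 'fx', 'fy', 'cx', 'cy', 'extrinsics'])
top 540.0331267765728 540.0331267765728 279.9917520663321 209.342414082162 [[0.022, 0.994, -0.104, 404.579], [-1.0, 0.023, 0.003, 6.61], [0.006, 0.104, 0.995, 1104.887], [0.0, 0.0, 0.0, 1.0]] dict_keys(['image', 'depth', 'fx', 'fy', 'cx', 'cy', 'extrinsics'])
```

View pics/scene0.png

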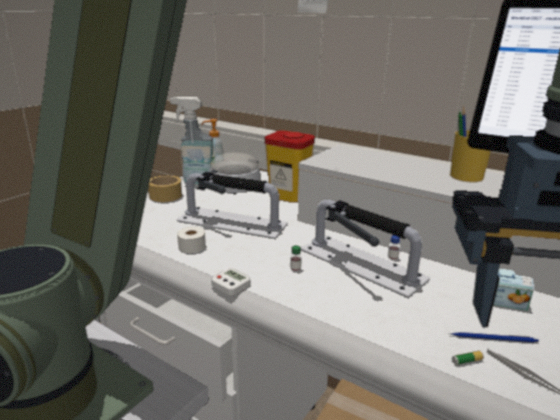

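View pics/top0.png

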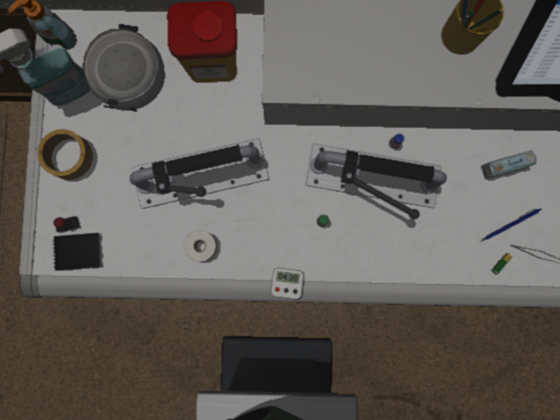

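The scene view shows the long lever on the right-hand stand. In the top view its pivot is at about (349,178), its tip ball at about (414,214), and the green-capped vial at (323,221). Next I'll measure these on an enlarged view.

```bash
cat > h.py <<'E'
import numpy as np
def ray(f,u,v):
    d=np.array([(u-f["cx"])/f["fx"],-(v-f["cy"])/f["fy"],-1.0]); E=f["extrinsics"]
    return E[:3,3],E[:3,:3]@d
def onz(f,u,v,z):
    o,d=ray(f,u,v); return o+d*(z-o[2])/d[2]
def dep(f,u,v):
    o,d=ray(f,u,v); return o+d*f["depth"][int(round(v)),int(round(u))]
def proj(f,p):
    E=f["extrinsics"]; c=E[:3,:3].T@(np.array(p)-E[:3,3]); return f["cx"]+f["fx"]*c[0]/-c[2], f["cy"]-f["fy"]*c[1]/-c[2]
E
python3 - <<'E'
import cv2,numpy as np
f=np.load('top0.npz')
im=f["image"][130:240,295:455,::-1]
im=cv2.resize(im,None,fx=5,fy=5,interpolation=cv2.INTER_CUBIC); im=cv2.convertScaleAbs(im,alpha=1.6,beta=10)
for i in range(0,160,20): cv2.putText(im,str(295+i),(i*5,12),0,.4,(0,0,255),1); cv2.line(im,(i*5,0),(i*5,549),(0,0,255) if 0 else (90,90,200),1)
for i in range(0,110,20): cv2.putText(im,str(130+i),(0,i*5+12),0,.4,(0,0,255),1); cv2.line(im,(0,i*5),(799,i*5),(90,90,200),1)
cv2.imwrite('pics/crop0.png',im)
E
```

```text
(no output)
```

View pics/crop0.png

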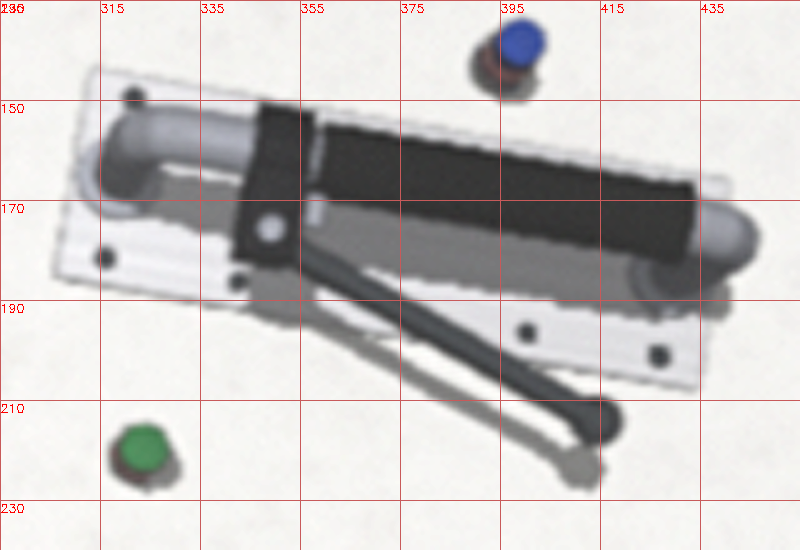

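Run:
```python
import numpy as np
from h import *
f=np.load('top0.npz'); g=np.load('scene0.npz')
c=[onz(f,*p,8) for p in [(313.4,143.2),(305.4,185.4),(434.6,208),(441.4,165.6)]]
print(np.round(c,1)); C=np.mean(c,0); 
d=(c[0]+c[1]-c[2]-c[3])[:2]; ey=d/np.linalg.norm(d); ex=np.array([ey[1],-ey[0]])
yaw=np.degrees(np.arctan2(ey[1],ey[0]))-90
print("C",C,"yaw plate",yaw, np.linalg.norm(d)/2)
w=lambda x,y:C[:2]+ex*x+ey*y
pin=onz(f,349.2,175.6,128); ball=onz(f,414.4,214,112)
print("pin meas",pin,"pred",w(-32,62)); print("ball",ball)
v=(ball-pin)[:2]; print("len",np.linalg.norm(v),"lean",np.arctan2(v@-ex,v@-ey))
# grip ends
a=[onz(f,295+x/5,130+y/5,110) for x,y in [(323,165),(688,225)]]
print("grip mid",np.mean(a,0),"pred",w(0,-20)); q=(a[0]-a[1])[:2]; print("yaw grip",np.degrees(np.arctan2(q[1],q[0]))-90,np.linalg.norm(q))
for n,p,z in [("vf",(323.6,219.4),52),("vb",(399,138.6),52)]: print(n,onz(f,*p,z))
s=.34; al=lambda t: -ey*np.cos(s-t)-ex*np.sin(s-t)
nn=lambda t: ex*np.cos(s-t)-ey*np.sin(s-t)
for t in (0,.34):
    P=w(-32,62)+110*al(t)-5*nn(t); print("press",t,P,"tip",w(-32,62)+150*al(t),"n",nn(t))
    print(proj(g,[*P,110]),proj(f,[*P,110]))
for n,u,v in [("bladetop",384,195),("ball",414,214)]: print(n,dep(f,u,v))
```

```text
[[ 658.3  -63.     8. ]
 [ 569.7  -48.     8. ]
 [ 529.1 -313.1    8. ]
 [ 617.4 -327.9    8. ]]
C [ 593.65438863 -188.00841452    8.        ] yaw plate -8.745292479879467 268.11308869599543
pin meas [ 571.65088207 -121.95147379  128.        ] pred [ 571.45303562 -121.86387639]
ball [ 505.28631561 -245.33179837  112.        ]
len 140.09625324831418 lean 0.3408610476547141
grip mid [ 589.24231239 -211.8600769   110.        ] pred [ 590.61354503 -207.77589464]
yaw grip -8.158725774786305 137.96798810873148
vf [496.72439143 -82.58288879  52.        ]
vb [ 661.45082371 -230.44517215   52.        ]
press 0 [ 515.02325585 -216.41904524] tip [ 500.51076843 -254.02739151] n [ 0.8810901  -0.47294845]
(np.float64(361.94133655005487), np.float64(234.97435329227145)) (np.float64(398.5364258922672), np.float64(208.52725618716062))
press 0.34 [ 549.78652577 -229.82480614] tip [ 548.64670859 -270.11997727] n [ 0.98837401 -0.15204218]
(np.float64(376.14529237631115), np.float64(230.23131174339207)) (np.float64(405.71708904188495), np.float64(190.124807570348))
bladetop [ 538.52756475 -187.6650946   118.70859734]
ball [ 504.39753084 -242.41564386  120.59884586]
```

The right-hand stand is the long one. It sits at about (593.7, -188) with a yaw of -8.7°, and the pin and lean both agree with that. I'll shut the gripper and move up high to a standoff point in front of the lever.

Call:
servo_tool(
  motion=[10, 17, 0, 0, 0, 0.032, 0, 11, 17, 0, 0, 0, 0.032, 0, 11, 17, 0, 0, 0, 0.032, 0, 11, 17, 0, 0, 0, 0.032, 0, 11, 17, 0, 0, 0, 0.032, 0, 11, 17, 0, 0, 0, 0.032, 0, 11, 17, 0, 0, 0, 0.032, 0, 11, 17, 0, 0, 0, 0.032, 0, 11, 17, 0, 0, 0, 0.032, 0, 11, 17, 0, 0, 0, 0.032, 0],
  newtons=10,
)

```text
time_s: 0.93
ee_pos: [354.0, -349.2, 232.6]
ee_rot: [-180.0, 0.0, -46.4]
force: [0.8, 0.7, -0.3]
gripper_width: 27.5
```

Call:
servo_tool(
  motion=[10, 16, 0, 0, 0, 0.032, 0, 11, 16, 0, 0, 0, 0.032, 0, 11, 17, 0, 0, 0, 0.032, 0, 11, 16, 0, 0, 0, 0.032, 0, 11, 17, 0, 0, 0, 0.032, 0, 11, 16, 0, 0, 0, 0.032, 0, 11, 17, 0, 0, 0, 0.032, 0, 11, 16, 0, 0, 0, 0.032, 0, 11, 17, 0, 0, 0, 0.032, 0, 10, 16, 0, 0, 0, 0.032, 0],
)

```text
time_s: 1.77
ee_pos: [462.1, -185.2, 232.6]
ee_rot: [180.0, 0.0, -28.0]
force: [0.1, -0.0, -0.5]
gripper_width: 0.8
```

Call:
servo_tool(
  motion=[0, 0, -20, 0, 0, 0, 0, 0, 0, -25, 0, 0, 0, 0, 0, 0, -25, 0, 0, 0, 0, 0, 0, -25, 0, 0, 0, 0, 0, 0, -20, 0, 0, 0, 0, 0, 0, -9, 0, 0, 0, 0, 0, 0, 0, 0, 0, 0, 0],
)

```text
time_s: 2.35
ee_pos: [460.3, -185.7, 106.9]
ee_rot: [180.0, 0.3, -28.1]
force: [-1.2, 0.4, -0.1]
gripper_width: -0.1
```

Run:
```python
from workcell import sensors, grab_frame
import cv2, numpy as np
s=sensors.state(); print(s['ee_pos'],s['ee_rot'],s['force'],s['qpos'])
w=grab_frame("wrist"); f=grab_frame("top"); np.savez('top1.npz',**f); np.savez('wrist1.npz',**w)
cv2.imwrite('pics/w1.png',w["image"][:,:,::-1])
print(w['fx'],w['cx'],w['cy'],w['T_tool_cam'].round(3).tolist())
im=f["image"][130:240,295:455,::-1]
cv2.imwrite('pics/crop1.png',cv2.convertScaleAbs(cv2.resize(im,None,fx=5,fy=5,interpolation=cv2.INTER_CUBIC),alpha=1.6,beta=10))
g=grab_frame("scene"); np.savez('scene1.npz',**g)
im=g["image"][170:310,270:450,::-1]
cv2.imwrite('pics/s1.png',cv2.convertScaleAbs(cv2.resize(im,None,fx=4,fy=4,interpolation=cv2.INTER_CUBIC),alpha=1.3,beta=10))
```

```text
[ 460.32260618 -185.65647284  106.9140367 ] [179.9748028    0.28895587 -28.13394128] [-1.24312949  0.38221248 -0.06274668] [-2.32922646e+01  1.83552242e+01  1.09980534e+02 -9.12673842e-04
  5.19542935e+01  4.84217741e+00]
325.19226210127806 284.18638980201416 207.66963025311807 [[1.0, 0.001, 0.0, -0.251], [0.001, -0.968, -0.25, -69.421], [-0.0, 0.25, -0.968, -152.45], [0.0, 0.0, 0.0, 1.0]]
```

View pics/crop1.png

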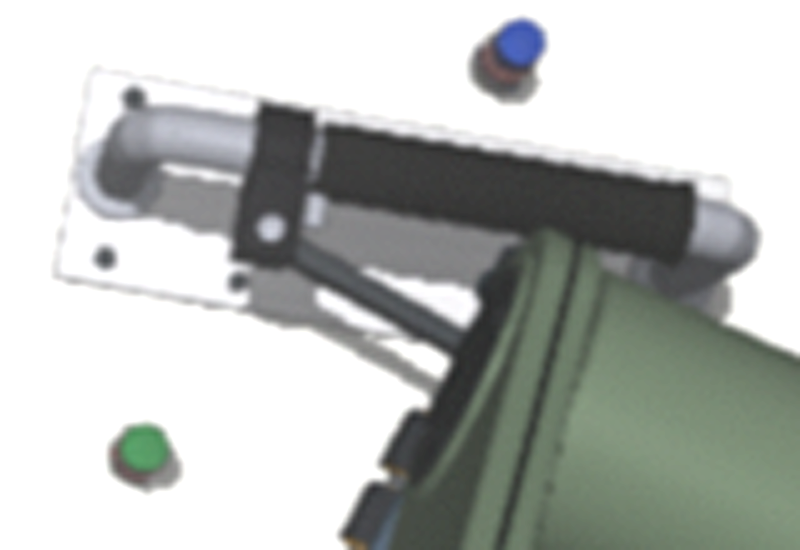

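View pics/w1.png

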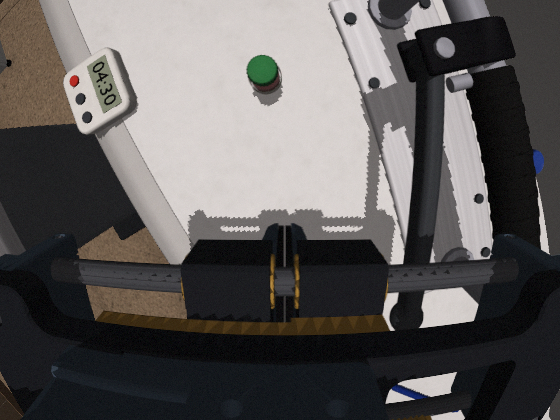

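View pics/s1.png

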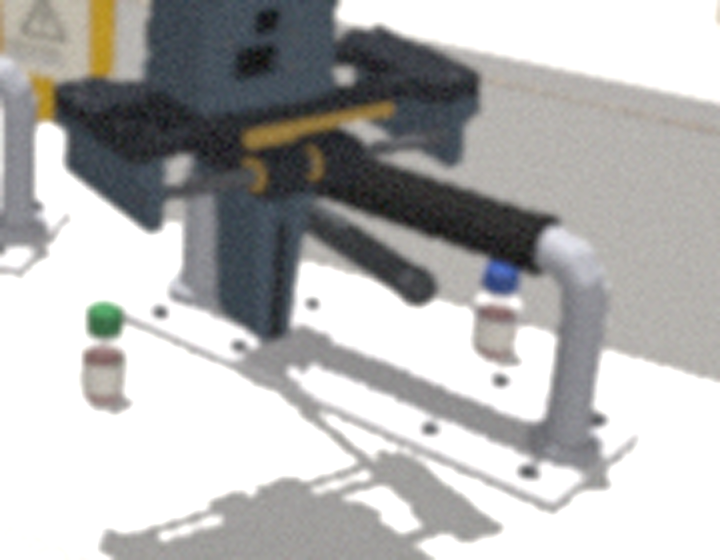

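The wrist, top and scene views all show the shut fingers in front of the lever, with about 49 mm to go. The wrist view has them at (285,250) with the lever to the right. The body stays above the bar, and the vials are clear. I'll approach along the lever normal.

Call:
servo_tool(
  motion=[7, -3.8, 0, 0, 0, 0, 0, 7, -3.8, 0, 0, 0, 0, 0, 7, -3.8, 0, 0, 0, 0, 0, 7, -3.8, 0, 0, 0, 0, 0, 5, -2.7, 0, 0, 0, 0, 0, 2, -1, 0, 0, 0, 0, 0, 0, 0, 0, 0, 0, 0, 0, 0, 0, 0, 0, 0, 0, 0],
)

```text
time_s: 3.17
ee_pos: [496.6, -205.1, 108.7]
ee_rot: [180.0, 0.0, -28.1]
force: [-0.7, -0.1, 0.1]
gripper_width: 0.3
```

Call:
servo_tool(
  motion=[1.8, -1, 0, 0, 0, 0, 0, 1.8, -1, 0, 0, 0, 0, 0, 1.8, -1, 0, 0, 0, 0, 0, 0, 0, 0, 0, 0, 0, 0, 0, 0, 0, 0, 0, 0, 0],
)

```text
time_s: 3.58
ee_pos: [502.3, -208.2, 109.0]
ee_rot: [180.0, -0.0, -28.1]
force: [-0.5, 0.4, 1.1]
gripper_width: 0.3
```

Call:
servo_tool(
  motion=[1.8, -1, 0, 0, 0, 0, 0, 1.8, -1, 0, 0, 0, 0, 0, 0, 0, 0, 0, 0, 0, 0, 0, 0, 0, 0, 0, 0, 0],
)

```text
time_s: 3.92
ee_pos: [505.9, -210.3, 108.9]
ee_rot: [180.0, -0.0, -28.1]
force: [-1.2, -0.3, 0.8]
gripper_width: 0.6
```

Call:
servo_tool(
  motion=[1.8, -1, 0, 0, 0, 0, 0, 1.8, -1, 0, 0, 0, 0, 0, 1.8, -1, 0, 0, 0, 0, 0, 0, 0, 0, 0, 0, 0, 0],
)

```text
time_s: 4.25
ee_pos: [510.5, -212.9, 108.8]
ee_rot: [180.0, 0.1, -28.1]
force: [-4.7, 2.5, 2.2]
gripper_width: 0.6
```

Run:
```python
from workcell import sensors, grab_frame
import cv2, numpy as np
s=sensors.state(); print(s['ee_pos'],s['force'],s['torque'])
w=grab_frame("wrist"); np.savez('wrist2.npz',**w)
cv2.imwrite('pics/w2.png',w["image"][:,:,::-1])
g=grab_frame("scene")
im=g["image"][170:310,270:450,::-1]
cv2.imwrite('pics/s2.png',cv2.convertScaleAbs(cv2.resize(im,None,fx=4,fy=4,interpolation=cv2.INTER_CUBIC),alpha=1.3,beta=10))
```

```text
[ 510.52188107 -212.90584253  108.77228927] [-4.66927155  2.5303571   2.20602714] [0.27800447 0.56752066 0.10983056]
```

View pics/w2.png

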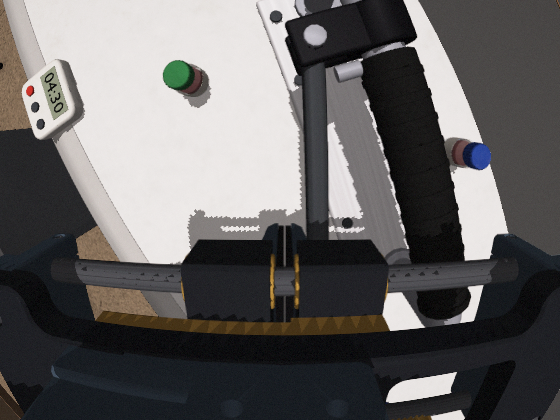

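View pics/s2.png

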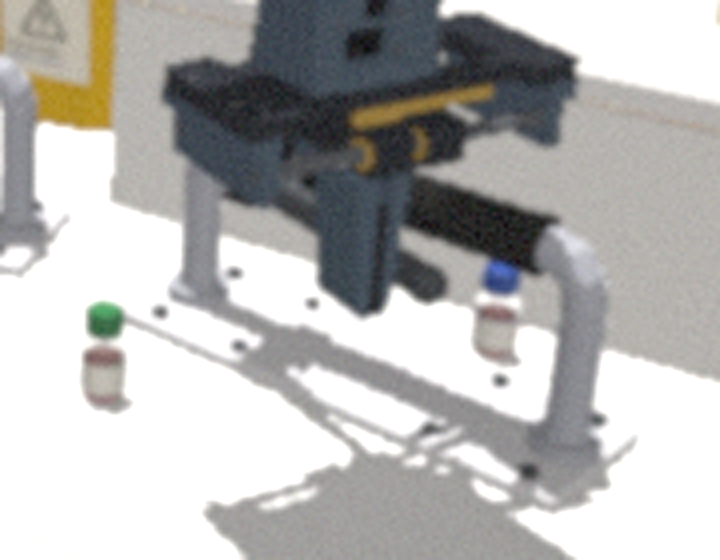

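Run:
```python
import numpy as np
y=np.radians(-8.6); ex=np.array([np.cos(y),np.sin(y)]); ey=np.array([-np.sin(y),np.cos(y)])
p=np.array([571.5,-121.9]); 
for h in (9,10,11,13.5):
  for t in (0,.03,.06,.1,.15,.2,.25,.3,.32,.34):
    a=.34-t; al=-ey*np.cos(a)-ex*np.sin(a); n=ex*np.cos(a)-ey*np.sin(a)
    print(h,t,np.round(p+109*al-(5+h)*n,1),round(np.degrees(y-a),1))
```

```text
9 0 [ 507.8 -211.5] -28.1
9 0.03 [ 510.6 -213.3] -26.4
9 0.06 [ 513.3 -215.1] -24.6
9 0.1 [ 517.1 -217.4] -22.4
9 0.15 [ 521.9 -220. ] -19.5
9 0.2 [ 526.9 -222.3] -16.6
9 0.25 [ 532.  -224.4] -13.8
9 0.3 [ 537.2 -226.3] -10.9
9 0.32 [ 539.3 -227. ] -9.7
9 0.34 [ 541.4 -227.6] -8.6
10 0 [ 507. -211.] -28.1
10 0.03 [ 509.7 -212.9] -26.4
10 0.06 [ 512.4 -214.7] -24.6
10 0.1 [ 516.2 -217. ] -22.4
10 0.15 [ 521.  -219.7] -19.5
10 0.2 [ 525.9 -222.1] -16.6
10 0.25 [ 531.  -224.2] -13.8
10 0.3 [ 536.2 -226.1] -10.9
10 0.32 [ 538.3 -226.8] -9.7
10 0.34 [ 540.4 -227.4] -8.6
11 0 [ 506.1 -210.5] -28.1
11 0.03 [ 508.8 -212.5] -26.4
11 0.06 [ 511.5 -214.3] -24.6
11 0.1 [ 515.3 -216.6] -22.4
11 0.15 [ 520.1 -219.3] -19.5
11 0.2 [ 525.  -221.8] -16.6
11 0.25 [ 530. -224.] -13.8
11 0.3 [ 535.2 -225.9] -10.9
11 0.32 [ 537.3 -226.6] -9.7
11 0.34 [ 539.4 -227.3] -8.6
13.5 0 [ 503.9 -209.4] -28.1
13.5 0.03 [ 506.5 -211.4] -26.4
13.5 0.06 [ 509.2 -213.3] -24.6
13.5 0.1 [ 512.9 -215.7] -22.4
13.5 0.15 [ 517.7 -218.5] -19.5
13.5 0.2 [ 522.6 -221.1] -16.6
13.5 0.25 [ 527.6 -223.4] -13.8
13.5 0.3 [ 532.7 -225.4] -10.9
13.5 0.32 [ 534.8 -226.2] -9.7
13.5 0.34 [ 536.9 -226.9] -8.6
```

Call:
servo_tool(
  motion=[2.5, -1.7, 0, 0, 0, 0.03, 0, 2.5, -1.6, 0, 0, 0, 0.03, 0, 2.5, -1.5, 0, 0, 0, 0.03, 0, 2.5, -1.4, 0, 0, 0, 0.03, 0, 2.5, -1.3, 0, 0, 0, 0.03, 0, 2.5, -1.2, 0, 0, 0, 0.03, 0, 2.5, -1.1, 0, 0, 0, 0.03, 0, 2.5, -1, 0, 0, 0, 0.03, 0, 0, 0, 0, 0, 0, 0, 0],
)

```text
time_s: 5.1
ee_pos: [530.1, -224.1, 108.8]
ee_rot: [180.0, 0.2, -14.3]
force: [-6.9, 0.7, 3.4]
gripper_width: 0.4
```

Call:
servo_tool(
  motion=[1, -0.4, 0, 0, 0, 0.02, 0, 1, -0.4, 0, 0, 0, 0.02, 0, 0, 0, 0, 0, 0, 0, 0],
)

```text
time_s: 5.35
ee_pos: [531.8, -225.0, 108.8]
ee_rot: [180.0, 0.2, -12.1]
force: [-6.1, -0.1, 3.0]
gripper_width: 0.5
```

Call:
servo_tool(
  motion=[1, -0.4, 0, 0, 0, 0.02, 0, 0, 0, 0, 0, 0, 0, 0, 0, 0, 0, 0, 0, 0, 0],
)

```text
time_s: 5.6
ee_pos: [532.7, -225.5, 108.7]
ee_rot: [179.9, 0.2, -10.9]
force: [-5.7, -0.3, 1.5]
gripper_width: 0.8
```

Call:
servo_tool(
  motion=[1, -0.3, 0, 0, 0, 0.02, 0, 1, -0.3, 0, 0, 0, 0.02, 0, 0, 0, 0, 0, 0, 0, 0, 0, 0, 0, 0, 0, 0, 0],
)

```text
time_s: 5.93
ee_pos: [534.6, -226.5, 108.8]
ee_rot: [179.9, 0.2, -8.6]
force: [-6.2, -1.4, 2.0]
gripper_width: 0.6
```

Call:
servo_tool(
  motion=[1, -0.2, 0, 0, 0, 0, 0, 0, 0, 0, 0, 0, 0, 0, 0, 0, 0, 0, 0, 0, 0],
)

```text
time_s: 6.18
ee_pos: [535.5, -226.7, 108.7]
ee_rot: [179.9, 0.2, -8.7]
force: [-6.5, -1.6, 2.9]
gripper_width: 0.3
```

Call:
servo_tool(
  motion=[1, -0.2, 0, 0, 0, 0, 0, 0, 0, 0, 0, 0, 0, 0, 0, 0, 0, 0, 0, 0, 0],
)

```text
time_s: 6.43
ee_pos: [536.5, -226.9, 108.8]
ee_rot: [179.9, 0.2, -8.7]
force: [-6.9, -0.4, 3.2]
gripper_width: 0.5
```

Call:
servo_tool(
  motion=[1, -0.2, 0, 0, 0, 0, 0, 0, 0, 0, 0, 0, 0, 0, 0, 0, 0, 0, 0, 0, 0],
)

```text
time_s: 6.68
ee_pos: [537.4, -227.1, 108.8]
ee_rot: [179.9, 0.2, -8.6]
force: [-7.3, -1.3, 3.7]
gripper_width: 0.4
```

Call:
servo_tool(
  motion=[1, -0.2, 0, 0, 0, 0, 0, 0, 0, 0, 0, 0, 0, 0, 0, 0, 0, 0, 0, 0, 0],
)

```text
time_s: 6.93
ee_pos: [538.4, -227.4, 108.8]
ee_rot: [179.9, 0.2, -8.6]
force: [-7.8, -1.7, 3.1]
gripper_width: 0.3
```

Call:
servo_tool(
  motion=[0.7, -0.1, 0, 0, 0, 0, 0, 0, 0, 0, 0, 0, 0, 0, 0, 0, 0, 0, 0, 0, 0],
)

```text
time_s: 7.18
ee_pos: [539.0, -227.5, 108.8]
ee_rot: [179.9, 0.2, -8.6]
force: [-8.4, -1.3, 4.3]
gripper_width: 0.2
```

Call:
servo_tool(
  motion=[0.7, -0.1, 0, 0, 0, 0, 0, 0, 0, 0, 0, 0, 0, 0, 0, 0, 0, 0, 0, 0, 0],
)

```text
time_s: 7.43
ee_pos: [539.6, -227.6, 108.8]
ee_rot: [179.9, 0.2, -8.6]
force: [-7.8, -2.3, 3.3]
gripper_width: 0.2
```

Call:
servo_tool(
  motion=[0.7, -0.1, 0, 0, 0, 0, 0, 0, 0, 0, 0, 0, 0, 0, 0, 0, 0, 0, 0, 0, 0],
)

```text
time_s: 7.68
ee_pos: [540.1, -227.7, 108.8]
ee_rot: [179.9, 0.2, -8.6]
force: [-8.7, -2.3, 3.8]
gripper_width: 0.3
```

Call:
servo_tool(
  motion=[0.7, -0.1, 0, 0, 0, 0, 0, 0, 0, 0, 0, 0, 0, 0, 0, 0, 0, 0, 0, 0, 0],
)

```text
time_s: 7.93
ee_pos: [540.2, -227.7, 108.8]
ee_rot: [179.9, 0.3, -8.6]
force: [-9.8, -1.4, 4.3]
gripper_width: 0.7
```

Run:
```python
from workcell import sensors, grab_frame
import cv2, numpy as np
s=sensors.state(); print(s['ee_pos'],s['force'],s['torque'])
w=grab_frame("wrist"); np.savez('wrist3.npz',**w)
cv2.imwrite('pics/w3.png',cv2.resize(w["image"][0:260,240:560,::-1],None,fx=2.3,fy=2.3,interpolation=cv2.INTER_CUBIC))
```

```text
[ 540.2320275  -227.74900339  108.80017141] [-9.75809974 -1.42274822  4.30936679] [-0.32303436  1.43685595 -0.06709202]
```

View pics/w3.png

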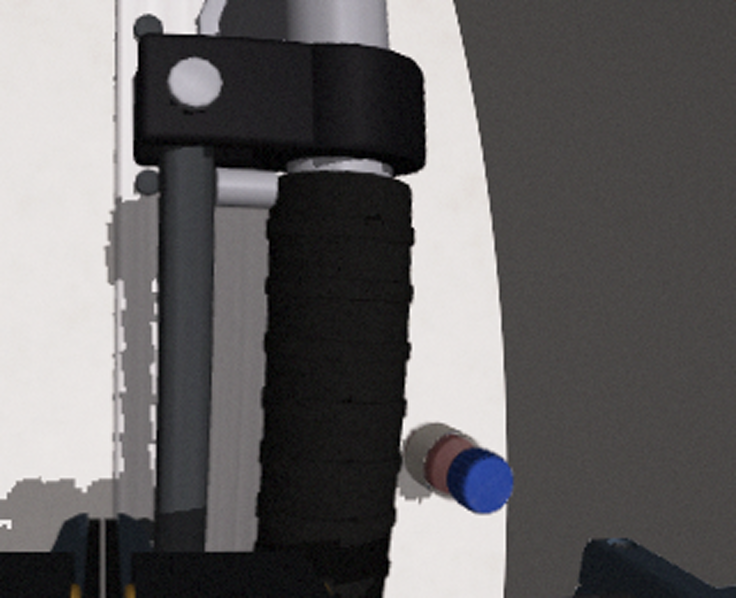

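The enlarged wrist view shows the blade parallel to the grip and resting against the silver stop peg, at about (215,187). The TCP moved only 0.1 mm of the last 0.7 mm commanded. I'll press a little more firmly and then hold for over a second.

Call:
servo_tool(
  motion=[0.7, -0.1, 0, 0, 0, 0, 0, 0, 0, 0, 0, 0, 0, 0, 0, 0, 0, 0, 0, 0, 0],
)

```text
time_s: 8.23
ee_pos: [540.3, -227.8, 108.8]
ee_rot: [179.9, 0.4, -8.6]
force: [-10.6, -1.3, 5.2]
gripper_width: 0.6
```

Call:
servo_tool(
  motion=[0.7, -0.1, 0, 0, 0, 0, 0, 0, 0, 0, 0, 0, 0, 0, 0, 0, 0, 0, 0, 0, 0],
)

```text
time_s: 8.48
ee_pos: [540.3, -227.8, 108.8]
ee_rot: [179.9, 0.5, -8.6]
force: [-13.1, -1.0, 6.7]
gripper_width: 0.6
```

Call:
servo_tool(
  motion=[0.7, -0.1, 0, 0, 0, 0, 0, 0, 0, 0, 0, 0, 0, 0, 0, 0, 0, 0, 0, 0, 0, 0, 0, 0, 0, 0, 0, 0, 0, 0, 0, 0, 0, 0, 0, 0, 0, 0, 0, 0, 0, 0, 0, 0, 0, 0, 0, 0, 0, 0, 0, 0, 0, 0, 0, 0],
)

```text
time_s: 9.15
ee_pos: [540.4, -227.8, 108.7]
ee_rot: [179.9, 0.6, -8.6]
force: [-13.7, -1.6, 7.9]
gripper_width: 0.5
```

Call:
servo_tool(
  motion=[0, 0, 0, 0, 0, 0, 0, 0, 0, 0, 0, 0, 0, 0, 0, 0, 0, 0, 0, 0, 0, 0, 0, 0, 0, 0, 0, 0, 0, 0, 0, 0, 0, 0, 0, 0, 0, 0, 0, 0, 0, 0, 0, 0, 0, 0, 0, 0, 0],
)

```text
time_s: 9.73
ee_pos: [540.4, -227.8, 108.7]
ee_rot: [179.9, 0.6, -8.6]
force: [-14.4, -0.9, 7.7]
gripper_width: 0.8
```

Call:
servo_tool(
  motion=[-3.5, 0.6, 0, 0, 0, 0, 0, -3.5, 1.2, 0, 0, 0, -0.04, 0, -3.5, 1.4, 0, 0, 0, -0.04, 0, -3.5, 1.6, 0, 0, 0, -0.04, 0, -3.5, 1.8, 0, 0, 0, -0.04, 0, -3.5, 1.8, 0, 0, 0, -0.04, 0, -3.5, 2, 0, 0, 0, -0.04, 0, -3.5, 2.2, 0, 0, 0, -0.04, 0, -3.5, 2.2, 0, 0, 0, -0.04, 0, -3.5, 2.2, 0, 0, 0, -0.02, 0],
)

```text
time_s: 10.57
ee_pos: [508.9, -210.7, 108.6]
ee_rot: [179.9, 0.1, -28.2]
force: [-4.2, -1.6, 0.2]
gripper_width: 0.5
```

Call:
servo_tool(
  motion=[-4, 2.1, 0, 0, 0, 0, 0, -4, 2.1, 0, 0, 0, 0, 0, -4, 2.1, 0, 0, 0, 0, 0, -4, 2.1, 0, 0, 0, 0, 0, -4, 2.1, 0, 0, 0, 0, 0, 0, 0, 0, 0, 0, 0, 0, 0, 0, 0, 0, 0, 0, 0],
)

```text
time_s: 11.15
ee_pos: [490.2, -199.7, 109.1]
ee_rot: [-180.0, -0.0, -28.1]
force: [-0.4, -0.1, 0.1]
gripper_width: 0.8
```

Run:
```python
from workcell import sensors, grab_frame
import cv2, numpy as np
s=sensors.state(); print(s['ee_pos'],s['force'],s['ee_rot'])
w=grab_frame("wrist"); np.savez('wrist4.npz',**w)
cv2.imwrite('pics/w4.png',w["image"][:,:,::-1])
```

```text
[ 490.23255997 -199.74659401  109.13533671] [-0.36706639 -0.06808223  0.0643582 ] [-1.79994090e+02 -4.84092687e-02 -2.81216994e+01]
```

View pics/w4.png

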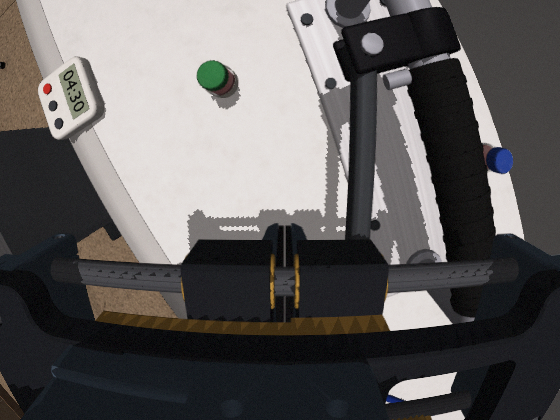

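The lever is back out, with a clear gap to the fingers in the wrist view (lever left edge at about 347 px, fingers ending at about 300 px), and the force reads about zero. Now the second press.

Call:
servo_tool(
  motion=[0, 0, 0, 0, 0, 0, 0, 0, 0, 0, 0, 0, 0, 0, 0, 0, 0, 0, 0, 0, 0, 0, 0, 0, 0, 0, 0, 0, 4, -3, 0, 0, 0, 0, 0, 4, -3, 0, 0, 0, 0, 0, 4, -3, 0, 0, 0, 0, 0, 3, -2, 0, 0, 0, 0, 0, 2, -1, 0, 0, 0, 0, 0],
)

```text
time_s: 11.95
ee_pos: [506.9, -211.9, 108.8]
ee_rot: [180.0, 0.1, -28.1]
force: [-3.5, 0.9, 3.6]
gripper_width: 0.6
```

Call:
servo_tool(
  motion=[2.8, -1.8, 0, 0, 0, 0.02, 0, 2.8, -1.8, 0, 0, 0, 0.03, 0, 2.8, -1.7, 0, 0, 0, 0.03, 0, 2.8, -1.6, 0, 0, 0, 0.03, 0, 2.8, -1.5, 0, 0, 0, 0.03, 0, 2.8, -1.4, 0, 0, 0, 0.03, 0, 2.8, -1.3, 0, 0, 0, 0.03, 0, 2.8, -1.2, 0, 0, 0, 0.03, 0, 2.8, -1.1, 0, 0, 0, 0.03, 0, 2.8, -1, 0, 0, 0, 0.03, 0],
)

```text
time_s: 12.78
ee_pos: [532.8, -226.4, 108.7]
ee_rot: [180.0, 0.3, -11.4]
force: [-6.9, -1.2, 3.8]
gripper_width: 0.6
```

Call:
servo_tool(
  motion=[1, -0.3, 0, 0, 0, 0.03, 0, 1, -0.3, 0, 0, 0, 0.02, 0, 0, 0, 0, 0, 0, 0, 0, 0, 0, 0, 0, 0, 0, 0],
)

```text
time_s: 13.12
ee_pos: [534.8, -227.4, 108.7]
ee_rot: [179.9, 0.3, -8.6]
force: [-6.8, -2.7, 3.2]
gripper_width: 0.4
```

Call:
servo_tool(
  motion=[1, -0.1, 0, 0, 0, 0, 0, 1, -0.1, 0, 0, 0, 0, 0, 1, -0.1, 0, 0, 0, 0, 0, 1, -0.1, 0, 0, 0, 0, 0, 1, 0, 0, 0, 0, 0, 0, 0.7, 0, 0, 0, 0, 0, 0, 0, 0, 0, 0, 0, 0, 0, 0, 0, 0, 0, 0, 0, 0],
)

```text
time_s: 13.78
ee_pos: [539.9, -228.3, 108.6]
ee_rot: [179.9, 0.4, -8.6]
force: [-8.2, -3.1, 3.1]
gripper_width: 0.5
```

Call:
servo_tool(
  motion=[0.7, 0, 0, 0, 0, 0, 0, 0.7, 0, 0, 0, 0, 0, 0, 0, 0, 0, 0, 0, 0, 0, 0, 0, 0, 0, 0, 0, 0],
)

```text
time_s: 14.12
ee_pos: [540.1, -228.4, 108.6]
ee_rot: [179.9, 0.5, -8.6]
force: [-11.3, -4.2, 5.0]
gripper_width: 0.1
```

Call:
servo_tool(
  motion=[0.7, 0, 0, 0, 0, 0, 0, 0.7, 0, 0, 0, 0, 0, 0, 0, 0, 0, 0, 0, 0, 0, 0, 0, 0, 0, 0, 0, 0, 0, 0, 0, 0, 0, 0, 0],
)

```text
time_s: 14.53
ee_pos: [540.2, -228.4, 108.5]
ee_rot: [179.8, 0.7, -8.5]
force: [-14.3, -4.9, 6.6]
gripper_width: 0.1
```

Run:
```python
from workcell import sensors, grab_frame
import cv2, numpy as np
s=sensors.state(); print(s['ee_pos'],s['force'],s['qvel'])
w=grab_frame("wrist")
cv2.imwrite('pics/w5.png',cv2.resize(w["image"][0:260,240:560,::-1],None,fx=2.3,fy=2.3,interpolation=cv2.INTER_CUBIC))
```

```text
[ 540.22646362 -228.38631884  108.53282286] [-14.29062131  -4.91024269   6.56393152] [ 0.04385225  0.02404244  0.06564059 -0.08245517 -0.00034426  0.03752415]
```

View pics/w5.png

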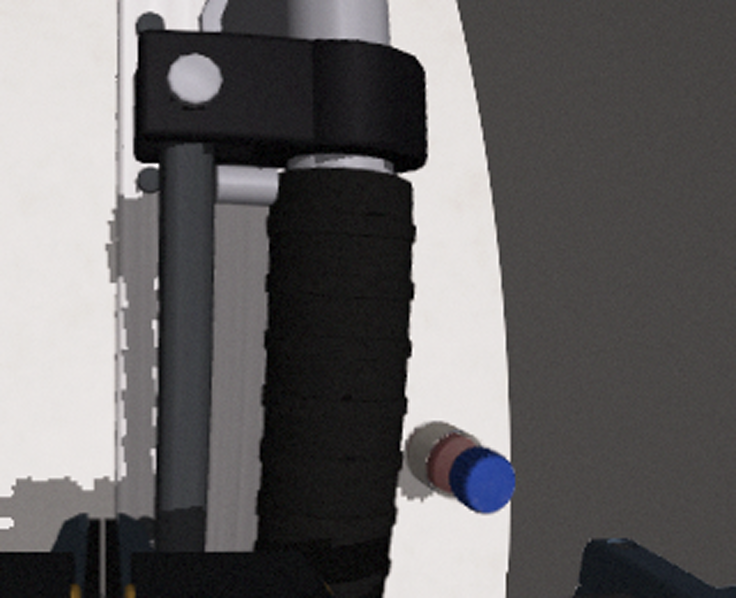

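The view matches the first press: the blade is parallel and against the peg, held steady with about 14–15 N. I'll hold a second longer and then hand the job in.

Call:
servo_tool(
  motion=[0, 0, 0, 0, 0, 0, 0, 0, 0, 0, 0, 0, 0, 0, 0, 0, 0, 0, 0, 0, 0, 0, 0, 0, 0, 0, 0, 0, 0, 0, 0, 0, 0, 0, 0, 0, 0, 0, 0, 0, 0, 0, 0, 0, 0, 0, 0, 0, 0, 0, 0, 0, 0, 0, 0, 0, 0, 0, 0, 0, 0, 0, 0, 0, 0, 0, 0, 0, 0, 0],
)

```text
time_s: 15.42
ee_pos: [540.3, -228.4, 108.5]
ee_rot: [179.8, 0.7, -8.5]
force: [-14.6, -5.2, 7.1]
gripper_width: 0.5
```

```bash
python3 -c "
from workcell import sensors, env
s=sensors.state(); print(s['time_s'],s['ee_pos'],s['force'])
print(env.job_done())"
```

```text
15.4167 [ 540.25624002 -228.37995746  108.53812276] [-14.56223767  -5.16427518   7.12269234]
the job is handed in; nothing more can be done
None
```

I pressed the long lever (on the right-hand stand) to its stop with the backs of the shut fingers and held it there for over a second. I then let it spring fully out and pressed it to the stop again. The job was handed in at 15.4 s with the lever still held in.

- **At the stop:** Both times the tool stopped moving at x ≈ 540.3 mm while the force kept rising. The wrist pictures showed the blade parallel to the grip and against its stop peg.
- **Force:** At the end, about 15 N was pressing the lever in, plus about 5 N sideways and 7 N vertically. The highest total I read was about 17 N, well under 40 N.
- **Release between presses:** The fingers were clear of the lever, with a visible gap in the wrist picture, and the force read about zero. I judged it fully out from the picture and did not measure its angle.
- **Other things:** I saw no contact with the bar or the vials. I took no last overview picture, so the short lever, the label roll and the timer are unchecked at the end; the arm never went near the short lever or the roll.
- **A mismatch:** The fingers met the lever about 3–4 mm later than I had worked out, because their backs are nearer 10 mm than 13.5 mm from the tool centre. I relied on the measured force instead.

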